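Mic fader down, speakers up to six on the desk mixer

TASK

Switch this desk mixer over from headset to speakers: first pull the microphone fader (the leftmost of the three, seen from the robot) all the way down to its stop, so that the speakers cannot howl into the mic. Then turn the big speaker knob up (clockwise) to 6 on its 0-to-10 scale, without ever letting it go as far as 7. Leave the other faders, the small headphone knob and the things on the desk as they are.

Things in the scene. Friction and masses are not known exactly. Their poses are not given: they have to be found in the camera images.
- mixer: Mixer fixed to the desk: flat box 260 mm deep (its x), 340 wide (y), level panel 55 mm above the desk. Origin: centre of its underside. x points away from the user and robot, y to the user's left. Three faders along x, 55 mm apart, on its left part; speaker knob at (-30, -100) mm, headphone knob at (85, -60). Three fixed gain pots, 14 mm tall, in a row at x = 104; otherwise flat.
- mic_fader (a joint): Travel of the microphone fader, m: 0 = fully down, against the stop at the end nearest the user (-x of the mixer), 0.1 = fully up. The leftmost (+y) of the three faders. It starts well up, stays where it is left and slides with about 1 N of drag.
- mic_fader_cap (a point): Centre of the top of the mic fader's cap: black plastic with a white line across, 34 mm long along the mixer's x, 22 mm across, top 19 mm above the panel, 3 mm gap below it. It runs at y = 105 mm in the mixer's frame, from x = -75 mm (down) to 25 mm (up). Axes as the mixer's.
- speaker_knob (a joint): Angle of the big speaker knob, rad: 0 = mark 0, growing clockwise seen from above, 0.5236 (30 degrees) per mark, 5.236 = mark 10; mark 6 is 3.142, mark 7 is 3.665. Starts low, between about 0.5 and 2.5 on the scale. It has no detents, stays where it is left and takes about 0.04 N m to turn.
- speaker_knob_top (a point): Centre of the top of the big speaker knob, on its vertical axis. A round, black, ribbed cylinder 60 mm in diameter, top 32 mm above the panel, with a white pointer line from near its middle to the rim and down its side. Nothing within 75 mm of its axis stands above the panel.
- speaker_knob_pointer (a point): Outer end of the white pointer line, on the knob's top rim, 30 mm from the axis.
- scale_six (a point): Middle of mark 6 of the speaker knob's scale, on the panel 39 mm from the knob's axis. The scale: 11 black ticks, 30 degrees apart; marks 0, 5 and 10 are long (13 mm), the others short (8 mm). Mark 5 lies straight away from the user (the mixer's +x from the axis); mark 6 is the next tick clockwise of it, seen from above.
- game_fader (a joint): Travel of the middle fader, m, as for the mic fader: leave it alone.
- chat_fader (a joint): Travel of the right-hand fader, m, as for the mic fader: leave it alone.
- phones_knob (a joint): Angle of the small headphone knob (28 mm diameter, 20 mm tall), rad: leave it alone.
- glass_cube: Bystander: clear solid glass cube, 60 mm, 0.5 kg, on the desk to the left (+y) of the mixer, nearer the robot than the pencil cup. Origin: centre of its underside.
- pencil_cup: Bystander: wooden pencil cup, 76 mm diameter, 100 mm tall, with three pencils and pens up to 175 mm high, to the left (+y) of the mixer. Origin: centre of its underside.
- game_case_low: Bystander: grey plastic game case 170 x 105 x 11 mm lying on the desk, left of the glass cube and the pencil cup. Origin: centre of its underside.
- game_case_top: Bystander: a second such case lying on the first. Origin: centre of its underside.
- headset: Bystander: silver plastic headset, about 245 x 180 x 80 mm, on the desk to the right (-y) of the mixer. Origin: on the desk, between cups and band.
- game_fader_cap (a point): Centre of the top of the middle fader's cap (y = 50 mm in the mixer's frame), same cap as the mic fader's.
- chat_fader_cap (a point): Centre of the top of the right-hand fader's cap (y = -5 mm in the mixer's frame), same cap as the mic fader's.
- phones_knob_pointer (a point): Outer end of the white pointer line on the top rim of the small headphone knob.

How it is judged:
By the outcome, as a careful person would: the job done as asked, in the order asked, and still so for the second after the job is handed in, with the robot touching nothing.
It also fails if it takes over 64 s, if anything falls off the work surface, if the arm or the gripper's body presses on something with over 40 N, if the wrist force passes 120 N, or if a joint passes its speed limit or range.

ROBOT

A 6-joint arm with a two-finger parallel gripper is mounted at the origin on the work surface. World frame = base frame: x ahead of the robot, y to its left, z up, the work surface at z = 0. Lengths are in m, angles in rad, forces in N, time in s.
With the tool pointing down it reaches from about 0.375 to 0.9 m from the base axis. Payload 3.1 kg.
Tool frame: the origin (TCP) lies midway between the tips of the shut fingers; the grasp point (between the pads) lies 19 mm behind it (bot.hold_point_z is the distance from the TCP to the grasp point, in m); z points along the fingers, y is the line along which they close (so a half turn about z gives the same grasp; the last joint's range is limited). The gripper opens to 87 mm and grips with 3 to 60 N. Pads are 19 mm wide; open, the fingers measure 117 mm over their backs; the gripper's body (75 mm by 190 mm) begins 51 mm behind the grasp point.
Start: joints at [1.022, 0.527, 1.433, -0, 1.181, -0.178], TCP at [0.226, 0.583, 0.195] pointing down, gripper open.
Joint ranges: [-3.08, 3.08], [-0.75, 2.2], [0.22, 2.44], [-1.43, 4.57], [0, 2.65], [-2.85, 2.85]. Speed limits (rad/s): [2.79, 2.79, 3.14, 3.14, 3.14, 3.14].

INTERFACE

Orientations are given as [roll, pitch, yaw] about the fixed x, y, z axes, in that order (R = Rz(yaw) Ry(pitch) Rx(roll)).
In Python, from workcell import bot, solver, readout, read_camera, camera_model, nets gives the robot as it stands. Calls block until the motion is done:
- bot.goto(position, orientation): joint-space move of the TCP to a pose.
- bot.servo_line(position, rotation=None, rate=0.15): straight line of the TCP; rotation=None keeps the orientation; rate is the mean speed in m/s.
- bot.move_j(angles): joint-space move.
- bot.set_gripper(opening, f_grip=None): opening from 0.0 (shut) to 1.0 (fully open); f_grip is the grip in N (None keeps the last); returns when the fingers have stopped.
- bot.wait(seconds).
- solver.ik(position, orientation): joint angles nearest the present ones, or None.
- readout.observe(): the state.
- read_camera(name): name is "side" or "top"; returns (picture, depth): 400x640x3 uint8, red, green, blue; 400x640 float32, m along the optical axis (not along the pixel's ray), 0 where there is no reading.
- camera_model(name): a dict with "fovy" (degrees; the focal length in pixels is half the picture's height over the tangent of half this angle, whatever the lens; pixels are square), "cx", "cy" (the principal point, pixels), "view" (4x4, takes a point from world to camera coordinates). Camera axes: x right, y up, looking along -z (the intrinsics and any distortion apply to the point x, -y, -z); pixel columns grow to the right and rows downward; lengths in m; the calibration is good to about 2 mm. A picture is of the moment at which its call begins. camera_model takes no time and is no camera call.
A pose or a line that the arm cannot do raises bot.IKError and nothing moves.
- bot.sign_off(): hands the job in; it is judged then, once.
Trained networks look in the newest picture that a camera, given by its name, has taken for a name from the list of things; names that differ only in an ending like _2 or _b are one class to them, and where a whole thing is asked for, a point or a joint stands for the part that bears it (a point fixed in the world has none). Each returns a list of dicts, best first, with "score" (0 to 1); they miss things now and then, are a little off and sometimes report something else, mostly with a low value. They report only what shows in the picture. A call takes as long as a camera call.
- nets.find_in(camera, name): "bbox" ([left, top, width, height] in pixels, round what is visible of it).
- nets.masks_of(camera, name): "region" (400x640 bool, what is visible of it) and "bbox" ([left, top, width, height] in pixels, round what is visible of it).
- nets.place_of(camera, name): "at" ([row, column] in pixels: a listed point, or the origin of a listed thing).
The state is a dict: "time_s": time; "joint_positions": joint angles; "dq": joint speeds; "effort": joint torques, N m; "position": TCP position; "orientation": TCP orientation; "ft_force": force on the tool from outside, world axes, zero at the start; "torque": the same for the moment, N m; "gripper_width": opening from 0.0 (shut) to 1.0 (fully open); "grasp_force": force on a finger pad.
Only numpy, scipy, OpenCV 4.12 (cv2) and the standard library are available. Lean on these libraries where they do the work, as an engineer would, in place of code of your own. Each camera call takes 0.05 s, during which the arm holds its last target. There are 200 camera calls.

## Working session

There is one attempt and no reset: what is moved stays moved. The work goes in short steps, each a Python script; the robot and the scene stay as the last script left them, time stands still between calls to the robot, and variables do not carry over. Pictures are saved under pics/ and viewed, at most 10 in all, crops included, and the job is handed in when it is done.

```bash
ls; mkdir -p pics; cat > h.py <<'E'
import numpy as np, cv2
from workcell import bot, solver, readout, read_camera, camera_model, nets
def cam(n):
    m=camera_model(n); f=200/np.tan(np.radians(m["fovy"])/2); V=np.array(m["view"]); return m,f,V
def ray(n,rc):
    m,f,V=cam(n); r,c=rc
    K=np.array([[f,0,m["cx"]],[0,f,m["cy"]],[0,0,1.]])
    d=m.get("distortion",m.get("dist"))
    p=cv2.undistortPoints(np.array([[[c,r]]],float),K,None if d is None else np.array(d,float)).ravel()
    C=np.linalg.inv(V); v=C[:3,:3]@np.array([p[0],-p[1],-1.]); return C[:3,3],v
def at_z(n,rc,z):
    o,v=ray(n,rc); return o+v*(z-o[2])/v[2]
def tri(a,b):
    (o1,v1),(o2,v2)=ray("side",a),ray("top",b)
    v1=v1/np.linalg.norm(v1);v2=v2/np.linalg.norm(v2)
    s=np.linalg.lstsq(np.stack([v1,-v2],1),o2-o1,rcond=None)[0]
    p,q=o1+s[0]*v1,o2+s[1]*v2
    return (p+q)/2,np.linalg.norm(p-q)
def by_depth(n,rc,depth):
    o,v=ray(n,rc); return o+v*depth[int(round(rc[0])),int(round(rc[1]))]
E
python3 - <<'E'
from h import *
np.set_printoptions(precision=4,suppress=True)
for n in("side","top"):
    print(camera_model(n)); im,d=read_camera(n); cv2.imwrite(f"pics/{n}0.png",im[:,:,::-1]); np.save(f"pics/{n}d.npy",d)
P={}
for k in["mic_fader_cap","game_fader_cap","chat_fader_cap","speaker_knob_top","speaker_knob_pointer","scale_six","mixer","phones_knob_pointer","glass_cube","pencil_cup"]:
    for n in("side","top"):
        r=nets.place_of(n,k); P[n,k]=r
        print(n,k,[(np.round(x["at"],1),round(x["score"],2)) for x in r[:3]])
    if P["side",k] and P["top",k]: print("   tri",*tri(P["side",k][0]["at"],P["top",k][0]["at"]))
print(readout.observe())
E
```

```text
pics
{'fovy': 56.500907917571666, 'cx': 319.2078359299397, 'cy': 200.40444595408724, 'view': array([[ 0.9956, -0.0925, -0.0162, -0.5873],
       [ 0.0807,  0.7554,  0.6503, -0.1623],
       [-0.0479, -0.6487,  0.7595, -0.9845],
       [ 0.    ,  0.    ,  0.    ,  1.    ]])}
{'fovy': 42.458479579111724, 'cx': 320.1612353887737, 'cy': 202.25510240851858, 'view': array([[ 0.0118, -0.9999, -0.0028,  0.0721],
       [ 0.9898,  0.0113,  0.1419, -0.5786],
       [-0.1419, -0.0045,  0.9899, -1.4786],
       [ 0.    ,  0.    ,  0.    ,  1.    ]])}
side mic_fader_cap [(array([194.2, 310.2]), 0.66)]
top mic_fader_cap [(array([200. , 307.6]), 0.42)]
   tri [0.5781 0.1149 0.0713] 0.002965737936387455
side game_fader_cap [(array([209.7, 298.3]), 0.5)]
top game_fader_cap [(array([212.6, 328. ]), 0.52)]
   tri [0.5416 0.0557 0.0801] 0.0016788653170892779
side chat_fader_cap [(array([223.3, 314.7]), 0.51)]
top chat_fader_cap [(array([199.8, 346.5]), 0.61), (array([199. , 310.4]), 0.18)]
   tri [0.5798 0.0031 0.0839] 0.00043967442610419493
side speaker_knob_top [(array([255.7, 310.1]), 0.59), (array([
[... 1083 characters left out ...]
6 -0.01  ] 0.0012214610948831407
side pencil_cup [(array([173.7, 334.9]), 0.9)]
top pencil_cup [(array([174.3, 256.4]), 0.55), (array([186.3, 441.6]), 0.43)]
   tri [ 0.6692  0.2775 -0.0211] 0.005254419242738405
{'time_s': 1.1, 'joint_positions': array([ 1.0225,  0.5275,  1.4327,  0.    ,  1.1814, -0.1785]), 'dq': array([-0.0009,  0.0001, -0.0007,  0.0012,  0.0002, -0.0007]), 'effort': array([  0.0012, -44.0026, -17.6992,   0.0635,   0.0502,  -0.    ]), 'position': array([0.2258, 0.5827, 0.1946]), 'orientation': array([-3.1416, -0.    ,  2.7718]), 'ft_force': array([0.234 , 0.0363, 0.7074]), 'torque': array([ 0.0163, -0.0317, -0.0079]), 'grasp_force': 0.0, 'gripper_width': 1.001309420463634}
```

```bash
python3 - <<'E'
import cv2
a=cv2.imread("pics/top0.png")[130:270,230:430]; cv2.imwrite("pics/topc.png",cv2.resize(a,None,fx=4,fy=4,interpolation=2))
a=cv2.imread("pics/side0.png")[140:320,220:420]; cv2.imwrite("pics/sidec.png",cv2.resize(a,None,fx=3.2,fy=3.2,interpolation=2))
E
```

```text
(no output)
```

View pics/topc.png

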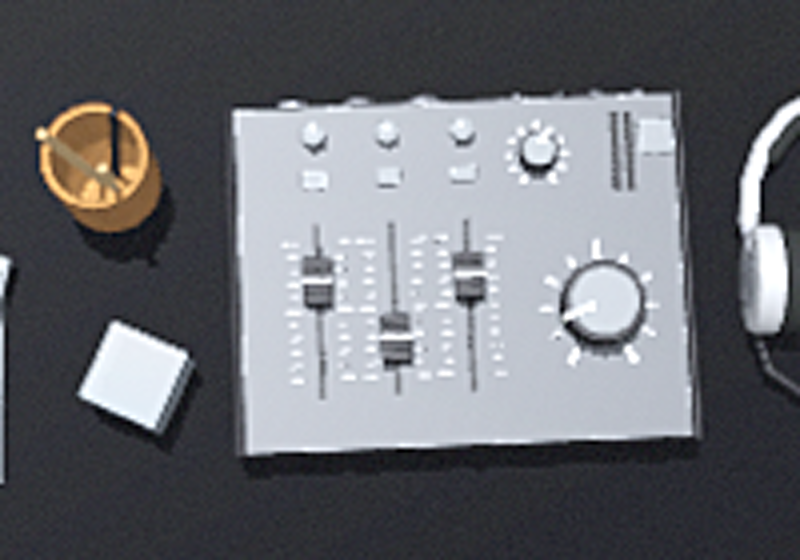

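View pics/sidec.png

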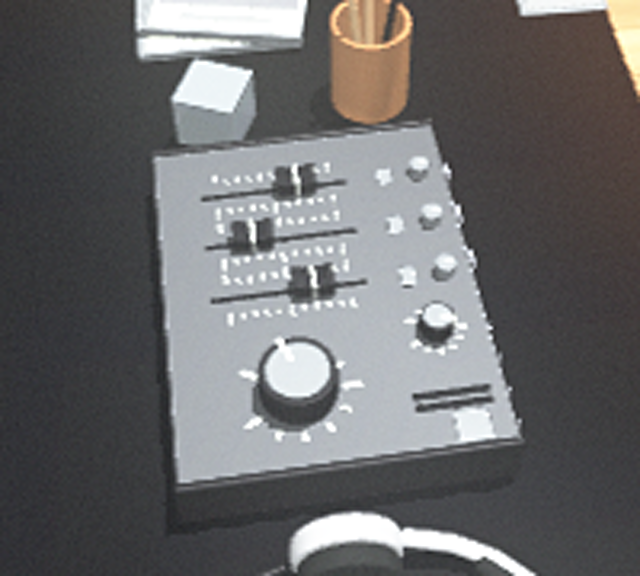

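View pics/top0.png

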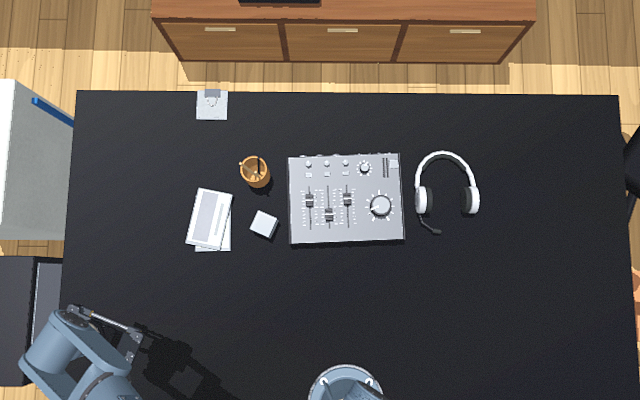

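```bash
cat > m.py <<'E'
from h import *
np.set_printoptions(precision=4,suppress=True)
def cloud(n,d):
    m,f,V=cam(n); r,c=np.mgrid[:400,:640]
    P=np.stack([(c-m["cx"])/f*d,-(r-m["cy"])/f*d,-d],-1); C=np.linalg.inv(V)
    return P@C[:3,:3].T+C[:3,3]
def angle(n,ctr,yaw,z):
    """knob angle (rad on scale) from pointer seen by net in camera n"""
    r=nets.place_of(n,"speaker_knob_pointer")
    if not r: return None
    p=at_z(n,r[0]["at"],z); d=p[:2]-ctr
    return 5*np.pi/6-(np.arctan2(d[1],d[0])-yaw), np.linalg.norm(d), r[0]["score"]
E
python3 - <<'E'
from m import *
for n in("side","top"):
    d=np.load(f"pics/{n}d.npy"); P=cloud(n,d)
    box=(abs(P[...,0]-.585)<.2)&(abs(P[...,1])<.22)&(d>0)
    pan=box&(abs(P[...,2]-.055)<.006)
    k=cv2.morphologyEx(pan.astype(np.uint8),cv2.MORPH_OPEN,np.ones((3,3)))>0
    q=P[k]; R=cv2.minAreaRect(q[:,:2].astype(np.float32)); print(n,"panel z",np.median(q[:,2]),q[:,2].std(),R)
    for nm,xy,r,zr in[("knob",(.5614,-.095),.04,(.078,.098)),("mic",(.578,.115),.03,(.066,.085)),("game",(.5416,.0557),.03,(.066,.085)),("chat",(.5798,.0031),.03,(.066,.085))]:
        s=box&(np.hypot(P[...,0]-xy[0],P[...,1]-xy[1])<r)&(P[...,2]>zr[0])&(P[...,2]<zr[1]); q=P[s]
        print(nm,len(q),np.median(q,0) if len(q) else 0,(q.min(0)+q.max(0))/2 if len(q) else 0,np.ptp(q,0) if len(q) else 0)
E
```

```text
side panel z 0.05548259664442279 0.0015909430352358867 ((0.591099202632904, 0.02821633219718933), (0.2594324052333832, 0.38389232754707336), 2.9340546131134033)
knob 470 [ 0.5673 -0.0986  0.0875] [ 0.5678 -0.0941  0.0849] [0.0586 0.0629 0.0131]
mic 93 [0.5817 0.1092 0.0729] [0.5819 0.1116 0.0719] [0.034  0.0253 0.0109]
game 100 [0.5418 0.052  0.0729] [0.5417 0.0545 0.0722] [0.033  0.0245 0.0115]
chat 109 [ 0.5875 -0.      0.0727] [0.5872 0.0017 0.072 ] [0.0338 0.025  0.0103]
top panel z 0.05569910900501396 0.002749890200525925 ((0.5897758603096008, 0.0058278292417526245), (0.2595506012439728, 0.3402222990989685), 2.9297194480895996)
knob 347 [ 0.5646 -0.0954  0.0878] [ 0.565  -0.0957  0.0883] [0.0581 0.0579 0.0179]
mic 90 [0.5789 0.1096 0.074 ] [0.5795 0.1096 0.0741] [0.0347 0.0208 0.0151]
game 88 [0.5389 0.0529 0.0733] [0.5377 0.0542 0.0723] [0.0327 0.0206 0.0125]
chat 91 [0.5838 0.0011 0.0735] [ 0.585  -0.0003  0.0749] [0.0336 0.0206 0.0138]
```

```bash
cat >> m.py <<'E'
YAW=np.radians(2.93); MC=np.array([.590,.0058]); Rm=np.array([[np.cos(YAW),-np.sin(YAW)],[np.sin(YAW),np.cos(YAW)]])
KN=np.array([.5655,-.0958])
def W(mx,my,z): return np.append(MC+Rm@np.array([mx,my]),z)
def F(): return np.array(readout.observe()["ft_force"])
E
python3 - <<'E'
from m import *
o=readout.observe(); p=np.array(o["position"]); p[2]=.30
bot.servo_line(p,rate=.25); bot.set_gripper(0.0,20)
ori=[np.pi,0,np.pi/2+YAW]
bot.goto(W(.045,.105,.25),ori); print(readout.observe()["time_s"],readout.observe()["joint_positions"])
bot.servo_line(W(.045,.105,.10),rate=.2); f0=F()
bot.servo_line(W(.045,.105,.0615),rate=.05); print("down",F()-f0); f0=F()
bot.servo_line(W(-.036,.105,.0615),rate=.06); print("pushed",F()-f0,readout.observe()["position"])
for x in np.arange(-.038,-.056,-.002):
    bot.servo_line(W(x,.105,.0615),rate=.03); d=F()-f0; print(round(x,3),d,readout.observe()["position"])
    if d[0]>8: break
print(readout.observe()["time_s"])
im,_=read_camera("side"); cv2.imwrite("pics/s1.png",cv2.resize(im[120:340,200:440],None,fx=2.5,fy=2.5)[:,:,::-1])
E
```

```text
5.425 [ 0.0048  0.4944  1.3287  0.0004  1.3184 -0.048 ]
down [-1.9128  0.1036 -0.5343]
pushed [ 1.0605 -0.396  -0.266 ] [0.5492 0.1088 0.0615]
-0.038 [ 1.4315 -0.4335  0.1307] [0.5465 0.1087 0.0614]
-0.04 [ 0.8133 -0.4191 -0.8235] [0.5444 0.1086 0.0615]
-0.042 [ 1.3029 -1.1665 -0.8444] [0.5425 0.1085 0.0615]
-0.044 [ 1.7311 -0.3587 -0.2359] [0.5405 0.1084 0.0615]
-0.046 [ 1.1064 -0.2224 -0.4111] [0.5385 0.1083 0.0615]
-0.048 [ 1.4382  0.0082 -1.2308] [0.5365 0.1082 0.0615]
-0.05 [ 1.299  -0.4584 -0.2319] [0.5345 0.1081 0.0615]
-0.052 [ 1.6494 -0.1164 -1.3372] [0.5325 0.108  0.0615]
-0.054 [ 0.6748 -0.3303 -1.19  ] [0.5305 0.1079 0.0615]
10.9917
```

View pics/s1.png

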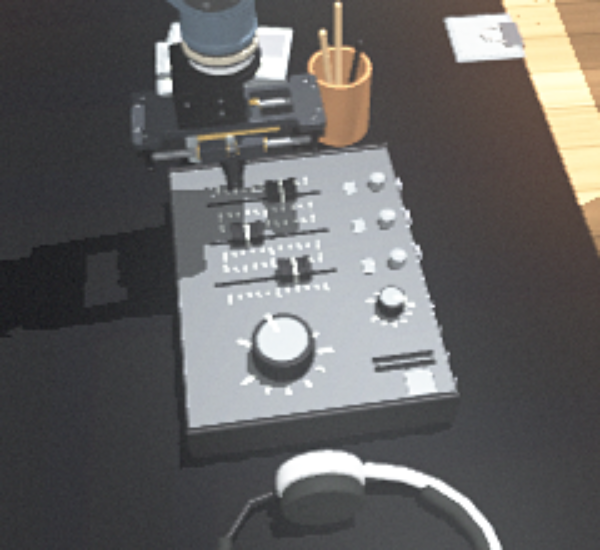

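```bash
cat >> m.py <<'E'
def proj(n,p):
    m,f,V=cam(n); q=V[:3,:3]@p+V[:3,3]; return np.array([m["cy"]-f*q[1]/-q[2], m["cx"]+f*q[0]/-q[2]])
E
python3 - <<'E'
from m import *
o=readout.observe(); print(o["position"],o["gripper_width"],o["joint_positions"])
p=proj("side",np.array(o["position"])); print("side tcp px",p,"crop",(p-[120,200])*2.5, "cap proj", proj("side",W(-.0045,.105,.074)))
for n in("side","top"):
    im,d=read_camera(n); print(n,[(x["at"],x["score"]) for x in nets.place_of(n,"mic_fader_cap")])
    if n=="side":
        P=cloud(n,d); s=(P[...,0]>.48)&(P[...,0]<.6)&(abs(P[...,1]-.11)<.03)&(P[...,2]>.066)&(P[...,2]<.12)
        for a in np.arange(.48,.6,.01):
            q=P[s&(P[...,0]>=a)&(P[...,0]<a+.01)]; print(round(a,2),len(q), q.min(0) if len(q) else '', q.max(0) if len(q) else '')
        r,c=np.round(p).astype(int); cv2.imwrite("pics/s2.png",cv2.resize(im[r-50:r+40,c-50:c+60],None,fx=7,fy=7,interpolation=2)[:,:,::-1])
E
```

```text
[0.5306 0.1079 0.0615] 0.004256691782198586 [-0.0058  0.6133  1.756  -0.      0.7724 -0.057 ]
side tcp px [199.6561 293.9917] crop [199.1403 234.9793] cap proj [194.5669 311.5498]
side []
0.48 0  
0.49 0  
0.5 0  
0.51 0  
0.52 19 [0.5231 0.0958 0.09  ] [0.5298 0.1001 0.119 ]
0.53 31 [0.53   0.0973 0.0913] [0.5394 0.1178 0.1185]
0.54 8 [0.5403 0.0967 0.0909] [0.542  0.0997 0.1177]
0.55 0  
0.56 14 [0.565  0.1008 0.0668] [0.5697 0.1212 0.0771]
0.57 27 [0.57   0.098  0.0669] [0.5795 0.1228 0.0772]
0.58 27 [0.5804 0.1007 0.066 ] [0.5898 0.1211 0.0736]
0.59 24 [0.5902 0.1013 0.0664] [0.5989 0.1221 0.0762]
top [([209.8, 372.1], 0.49)]
```

View pics/s2.png

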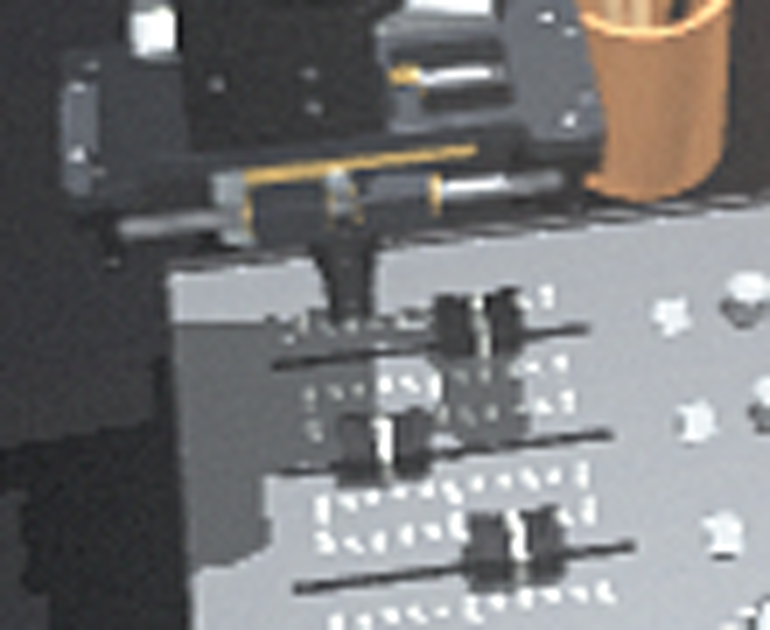

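```bash
python3 - <<'E'
from m import *
print(bot.hold_point_z)
bot.servo_line(W(-.054,.105,.085),rate=.15);bot.servo_line(W(.048,.105,.085),rate=.15); bot.servo_line(W(.048,.105,.0615),rate=.1)
bot.wait(.2); f0=np.mean([F() for _ in range(5)],0); z=.0615
while z>.026:
    z-=.0025; bot.servo_line(W(.048,.105,z),rate=.04); d=F()-f0
    print(round(z,4),d,readout.observe()["position"][2])
    if d[2]>4: break
im,d=read_camera("side"); P=cloud("side",d)
s=(abs(P[...,0]-W(.048,.105,0)[0])<.03)&(abs(P[...,1]-.11)<.03)&(P[...,2]>.06)&(P[...,2]<.14); q=P[s]; print(q.min(0),q.max(0),len(q))
p=proj("side",np.array(readout.observe()["position"])); r,c=np.round(p).astype(int); print(p)
cv2.imwrite("pics/s3.png",cv2.resize(im[r-50:r+40,c-50:c+60],None,fx=7,fy=7,interpolation=2)[:,:,::-1])
print(readout.observe()["time_s"])
E
```

```text
0.0187
0.059 [ 0.2802 -1.3069 -0.2397] 0.059001609129652105
0.0565 [1.0665 0.3364 0.1417] 0.056281567495027406
0.054 [ 0.5232 -1.2223  0.2645] 0.05373466260268101
0.0515 [0.7458 0.2928 0.5819] 0.05126127900872488
0.049 [ 0.0558 -0.9818 -0.4678] 0.04876885143861154
0.0465 [0.714  0.2303 0.7912] 0.046287471841151444
0.044 [ 0.4522 -0.5107 -0.036 ] 0.04377609764531686
0.0415 [ 0.8196 -0.3159  0.551 ] 0.04127508531962995
0.039 [ 0.6966 -0.6585  0.018 ] 0.038788338731672645
0.0365 [ 0.3538 -1.0069  0.0474] 0.036266972493155976
0.034 [ 0.5915  0.024  -0.9015] 0.033773874874587224
0.0315 [ 1.2373 -0.3541  0.7867] 0.031276531794045236
0.029 [ 0.8011 -0.8547  1.069 ] 0.028785455738650087
0.0265 [-0.5225 -0.7701  5.1484] 0.02757355252039532
[0.6221 0.0802 0.0601] [0.6589 0.1136 0.1388] 97
[203.1073 330.3843]
16.5167
```

View pics/s3.png

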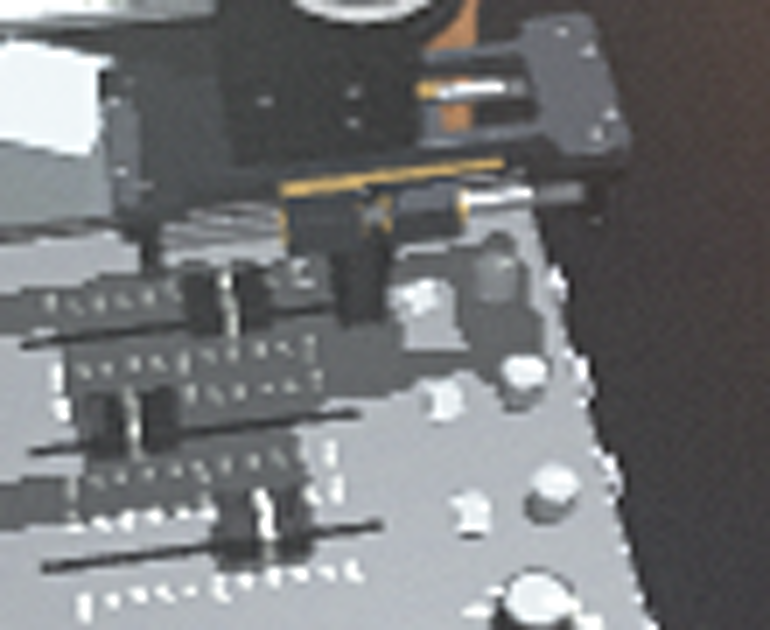

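```bash
python3 - <<'E'
from m import *
Z=.0325
bot.servo_line(W(.048,.105,Z),rate=.04); bot.wait(.1); f0=np.mean([F() for _ in range(5)],0)
bot.servo_line(W(-.030,.105,Z),rate=.06); print(F()-f0)
x=-.030
while x>-.066:
    x-=.002; bot.servo_line(W(x,.105,Z),rate=.04); d=F()-f0
    print(round(x,3),d)
    if d[0]>8: break
q=readout.observe()["position"]; print(q, Rm.T@(q[:2]-MC))
bot.servo_line(W(x+.015,.105,Z),rate=.1); bot.servo_line(W(x+.015,.105,.12),rate=.2)
bot.set_gripper(1.0)
# tool above knob; centre of q6 travel: start yaw so that q6 is ~ -1.2
bot.goto(np.append(KN,.16),[np.pi,0,np.pi/2+1.2]); o=readout.observe(); print(o["joint_positions"],o["position"],o["time_s"])
n="side"; im,d=read_camera(n); P=cloud(n,d)
s=(abs(P[...,0]-.53)<.09)&(abs(P[...,1]-.108)<.025)&(P[...,2]>.066)&(P[...,2]<.085); q=P[s]; m=(q-np.append(MC,0)); print("cap mx range",np.percentile((m[:,:2]@Rm)[:,0],[2,50,98]),len(q))
print(nets.place_of(n,"mic_fader_cap"))
cv2.imwrite("pics/s4.png",cv2.resize(im[120:340,200:440],None,fx=2.5,fy=2.5)[:,:,::-1])
E
```

```text
[ 0.154  -1.0899  0.723 ]
-0.032 [ 0.4374 -1.0968  0.7437]
-0.034 [0.4795 0.1903 0.6726]
-0.036 [ 0.4232 -1.0101  0.706 ]
-0.038 [-0.0152 -1.4724  0.6678]
-0.04 [ 0.2088 -0.5608  1.4668]
-0.042 [-0.3561 -0.4671  1.3116]
-0.044 [-0.107  -0.9311  1.557 ]
-0.046 [ 0.7138 -0.1803  1.1374]
-0.048 [ 0.1361 -0.7468  1.1782]
-0.05 [ 4.3476  0.5401 -2.7785]
-0.052 [ 7.5946  0.8323 -4.2475]
-0.054 [10.8505  1.5728 -6.9407]
[0.5371 0.1081 0.033 ] [-0.0476  0.1049]
[-0.3621  0.5012  1.6003  0.0003  1.0406 -1.562 ] [ 0.5653 -0.0953  0.1599] 25.125
cap mx range [-0.0892 -0.0808 -0.0699] 47
[{'at': [197.2, 283.2], 'score': 0.48}]
```

View pics/s4.png

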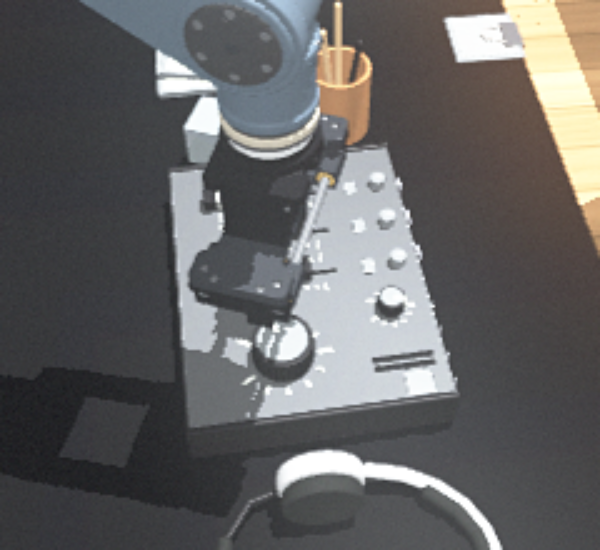

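```bash
cat >> m.py <<'E'
def ang_px(n,rc,z=.0875):
    d=at_z(n,rc,z)[:2]-KN; return 5*np.pi/6-((np.arctan2(d[1],d[0])-YAW+np.pi)%(2*np.pi)-np.pi), np.linalg.norm(d)
def turn(dq,zg=.033):
    """grip knob at the present yaw, turn dq clockwise, release, lift"""
    p=np.append(KN,.10); bot.servo_line(p,rate=.2); f0=F()
    p[2]=zg; bot.servo_line(p,rate=.05); print("down",F()-f0)
    bot.set_gripper(0.0,15); o=readout.observe(); print("grip",o["gripper_width"],o["grasp_force"],F()-f0)
    q=np.array(o["joint_positions"]); q0=q[5]
    for k in range(1,5): 
        q[5]=q0+dq*k/4; bot.move_j(q)
    print("turned",F()-f0,np.array(readout.observe()["torque"]),readout.observe()["joint_positions"][5]-q0)
    bot.set_gripper(1.0); p[2]=.14; bot.servo_line(p,rate=.15); print(readout.observe()["time_s"])
E
python3 - <<'E'
from m import *
a=ang_px("top",(209.9,369.2)); b=ang_px("side",(248.7,309.0)); print(a,b,a[0]/.5236,b[0]/.5236)
A=(a[0]+b[0])/2
assert .2<A<1.4 and abs(a[0]-b[0])<.25
turn(np.pi-.06-A)
bot.goto([.50,.12,.30],[np.pi,0,np.pi/2])
for n in("top","side"):
    im,_=read_camera(n); r=nets.place_of(n,"speaker_knob_pointer"); print(n,[(x["at"],x["score"],np.array(ang_px(n,x["at"]))/[.5236,1]) for x in r])
    r,c=np.round(proj(n,np.append(KN,.087))).astype(int); v=cv2.resize(im[r-30:r+30,c-35:c+35],None,fx=5.5,fy=5.5,interpolation=2)[:,:,::-1]
    V=v if n=="top" else np.hstack([V,v])
cv2.imwrite("pics/k1.png",V); print(readout.observe()["time_s"])
E
```

```text
(np.float64(0.6876729675046946), np.float64(0.03725840154583688)) (np.float64(0.8356039229086956), np.float64(0.02220170696549673)) 1.3133555529119456 1.595882205707975
down [ 0.6895 -0.7101 -0.5391]
grip 0.6888153518394333 15.001609618775547 [ 2.1473  4.0706 -0.7325]
turned [ 3.2377  2.2636 -2.1079] [ 0.2912 -0.3867 -0.0333] 2.317253467163354
31.8333
top [([194.5, 385.4], 0.56, array([5.8393, 0.0326])), ([175.6, 258.4], 0.26, array([2.5289, 0.3627]))]
side [([259.7, 325.1], 0.58, array([5.8901, 0.0324]))]
33.1083
```

View pics/k1.png

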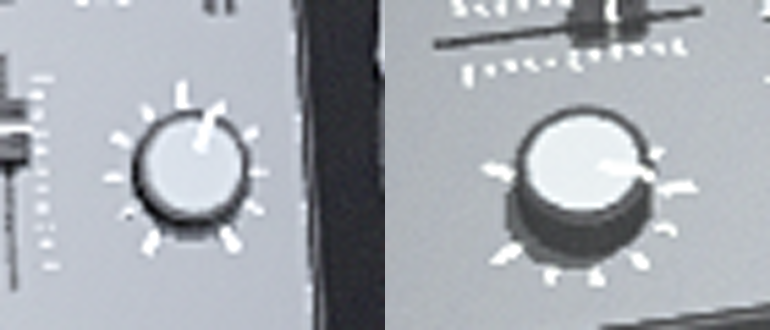

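```bash
cat > meas.py <<'E'
from m import *
def measure(save=None):
    """ortho-rectify the knob's top plane in mixer axes, polar search of the pointer's angle"""
    out=[];V=[]
    for n in("top","side"):
        im=np.mean([read_camera(n)[0].astype(float).min(2) for _ in range(4)],0).astype(np.float32)
        def samp(z,ctr,r,th): # th: clockwise from mixer +x
            P=[proj(n,np.append(ctr+Rm@np.array([a*np.cos(t),-a*np.sin(t)]),z)) for a,t in zip(r.ravel(),th.ravel())]
            P=np.array(P,np.float32).reshape(r.shape+(2,)); return cv2.remap(im,P[...,1].copy(),P[...,0].copy(),cv2.INTER_CUBIC)
        th=np.radians(np.arange(-170,171,1.0)); r=np.arange(.011,.0255,.001)
        R,T=np.meshgrid(r,th); s=samp(.0875,KN,R,T).mean(1); s-=np.median(s)
        k=np.argmax(np.where(abs(th)<1.6,s,-99)); w=slice(k-15,k+16); g=np.clip(s[w]-.3*s[k],0,None)
        a=np.degrees((g*th[w]).sum()/g.sum())
        # ticks on panel, marks 7..9 / 3..4 as check of yaw/centre
        R,T=np.meshgrid(np.arange(.0375,.0405,.001),th); t=samp(.0555,KN,R,T).mean(1)
        ti=[]
        for m in range(-4,6):
            w=abs(np.degrees(th)-30*m)<10; g=np.clip(t[w]-np.median(t)-8,0,None); ti.append(round(float((g*np.degrees(th[w])).sum()/max(g.sum(),1e-6)-30*m),1) if g.max()>10 else None)
        print(n,"pointer deg cw of mark5:",round(a,1),"mark",round(5+a/30,2),"peak",s[k],"tick offsets",ti); out.append(a)
    return out
if __name__=="__main__": measure()
E
python3 meas.py
```

```text
Traceback (most recent call last):
  File "meas.py", line 21, in <module>
    if __name__=="__main__": measure()
                             ~~~~~~~^^
  File "meas.py", line 11, in measure
    R,T=np.meshgrid(r,th); s=samp(.0875,KN,R,T).mean(1); s-=np.median(s)
                             ~~~~^^^^^^^^^^^^^^
  File "meas.py", line 8, in samp
    P=[proj(n,np.append(ctr+Rm@np.array([a*np.cos(t),-a*np.sin(t)]),z)) for a,t in zip(r.ravel(),th.ravel())]
       ~~~~^^^^^^^^^^^^^^^^^^^^^^^^^^^^^^^^^^^^^^^^^^^^^^^^^^^^^^^^^^^^
  File "m.py", line 18, in proj
    m,f,V=cam(n); q=V[:3,:3]@p+V[:3,3]; return np.array([m["cy"]-f*q[1]/-q[2], m["cx"]+f*q[0]/-q[2]])
          ~~~^^^
  File "h.py", line 4, in cam
    m=camera_model(n); f=200/np.tan(np.radians(m["fovy"])/2); V=np.array(m["view"]); return m,f,V
ValueError: time passes only in moves, steps and waits
```

```bash
sed -i 's/^def cam(n):/import functools\n@functools.cache\ndef cam(n):/' h.py; python3 meas.py
```

```text
top pointer deg cw of mark5: 17.1 mark 5.57 peak 46.75406 tick offsets [2.6, 0.8, 0.5, -0.6, -2.4, -3.0, -1.6, -0.0, -0.6, 0.6]
side pointer deg cw of mark5: 9.6 mark 5.32 peak 36.905914 tick offsets [6.9, -0.1, 0.3, None, -4.4, -5.6, -4.2, -2.3, -0.6, 2.9]
```

```bash
cat > meas.py <<'E'
from m import *
def measure():
    """knob angle per camera; centre and yaw corrected per camera by the scale ticks (marks 1..10)"""
    out=[]
    for n in("top","side"):
        im=np.mean([read_camera(n)[0].astype(float).min(2) for _ in range(4)],0).astype(np.float32)
        th=np.radians(np.arange(-180,180,1.0)); dg=np.degrees(th)
        def samp(z,c,r):
            R,T=np.meshgrid(r,th)
            P=np.array([proj(n,np.append(c+Rm@np.array([a*np.cos(t),-a*np.sin(t)]),z)) for a,t in zip(R.ravel(),T.ravel())],np.float32).reshape(R.shape+(2,))
            return cv2.remap(im,P[...,1].copy(),P[...,0].copy(),cv2.INTER_CUBIC).mean(1)
        c=KN.copy(); b=0
        for it in range(4):
            t=samp(.0555,c,np.arange(.037,.0425,.001)); A=[];y=[]
            for m in range(-5,6):
                w=abs(dg-30*m-b)<11; g=np.clip(t[w]-np.median(t)-10,0,None)
                if g.max()>15:
                    k=np.radians(30*m); A.append([1,-np.sin(k)/.039*57.3,-np.cos(k)/.039*57.3]); y.append((g*dg[w]).sum()/g.sum()-30*m)
            e=np.linalg.lstsq(np.array(A),np.array(y),rcond=None)[0]; b=e[0]; c=c+Rm@e[1:]
        res=np.array(y)-np.array(A)@e
        pa=[]
        for r in([.010,.013,.016],[.016,.019,.022],[.022,.024,.026]):
            s=samp(.0875,c,np.array(r)); s-=np.median(s); k=np.argmax(np.where(abs(dg)<100,s,-99)); w=abs(dg-dg[k])<20
            g=np.clip(s[w]-.35*s[k],0,None); pa.append((g*dg[w]).sum()/g.sum())
        print(n,"centre",c,"yaw corr",round(b,1),"tick res",np.round(res,1),"pointer deg, rings:",np.round(np.array(pa)-b,1)); out.append(np.array(pa)-b)
    return out
if __name__=="__main__": measure()
E
python3 meas.py; 
```

```text
top centre [ 0.5663 -0.0945] yaw corr -0.0 tick res [-0.1  0.4 -0.4  0.5  0.5 -0.7 -0.7  0.4  1.1 -0.6 -0.3] pointer deg, rings: [21.5 21.3 21.7]
side centre [ 0.5675 -0.0911] yaw corr 0.8 tick res [-3.1  9.7  0.1 -8.3  1.4  0.6  1.2  1.2  1.  -1.2 -2.6] pointer deg, rings: [28.3 25.2 22.9]
```

```bash
sed -i 's/^KN=.*/KN=np.array([.5662,-.0948])/' m.py; python3 - <<'E'
from meas import *
print([np.array(ang_px(n,p))/[.5236,1] for n,p in(("top",(194.5,385.4)),("side",(259.7,325.1)))])
bot.goto(np.append(KN,.14),[np.pi,0,np.pi/2])
turn(np.radians(7))
bot.goto([.50,.12,.30],[np.pi,0,np.pi/2])
measure()
for n in("top","side"):
    im,_=read_camera(n); print(n,[(x["at"],x["score"],np.array(ang_px(n,x["at"]))/[.5236,1]) for x in nets.place_of(n,"speaker_knob_pointer")])
    r,c=np.round(proj(n,np.append(KN,.087))).astype(int); v=cv2.resize(im[r-30:r+30,c-35:c+35],None,fx=5.5,fy=5.5,interpolation=2)[:,:,::-1]
    V=v if n=="top" else np.hstack([V,v])
cv2.imwrite("pics/k2.png",V); print(readout.observe()["time_s"])
E
```

```text
[array([5.9097, 0.0323]), array([5.9611, 0.0322])]
down [ 0.9018  0.4776 -0.2908]
grip 0.6875117145118707 15.000103006605059 [ 0.1809 -0.4142 -0.1268]
turned [-0.1594 -0.2991  0.3733] [-0.099   0.1133 -0.087 ] 0.12116885657868298
40.25
top centre [ 0.5662 -0.0946] yaw corr 0.1 tick res [-0.   0.4 -0.4  0.4  0.3 -0.8 -0.2  0.2  0.9 -0.5 -0.4] pointer deg, rings: [29.5 28.4 28.5]
side centre [ 0.5675 -0.0912] yaw corr 0.8 tick res [-3.2  9.6  0.3 -8.4  1.4  0.6  1.2  1.2  1.1 -1.2 -2.6] pointer deg, rings: [34.  31.3 31. ]
top [([194.0, 388.6], 0.77, array([6.2969, 0.0383]))]
side [([262.7, 325.2], 0.92, array([6.3652, 0.036 ]))]
41.9167
```

View pics/k2.png

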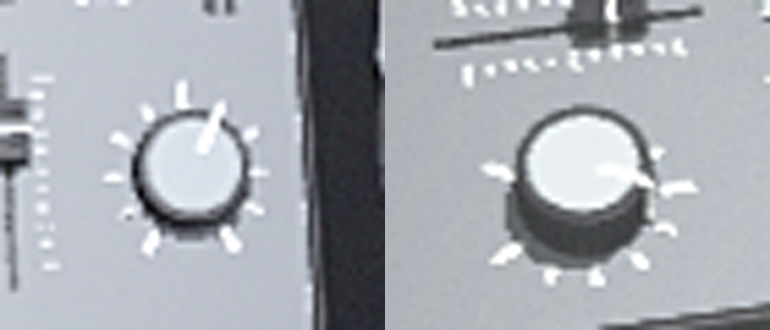

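```bash
python3 - <<'E'
from m import *
bot.goto([.40,-.25,.35],[np.pi,0,np.pi/2])
for n in("side","top"):
    _,d=read_camera(n); P=cloud(n,d); Q=(P[...,:2]-MC)@Rm
    for nm,y in(("mic",.105),("game",.05),("chat",-.005)):
        s=(abs(Q[...,1]-y)<.013)&(abs(Q[...,0]+.025)<.075)&(P[...,2]>.067)&(P[...,2]<.085); x=Q[s][:,0]
        print(n,nm,np.percentile(x,[3,50,97]) if len(x) else None,len(x))
print(readout.observe()["time_s"])
E
```

```text
side mic [-0.0888 -0.0727 -0.0566] 91
side game [-0.0616 -0.046  -0.0304] 96
side chat [-0.019  -0.0033  0.0127] 104
top mic [-0.0921 -0.0766 -0.0603] 90
top game [-0.0655 -0.048  -0.0339] 84
top chat [-0.0216 -0.007   0.0108] 86
43.4583
```

```bash
python3 -c "
from workcell import bot
print(bot.sign_off())"
```

```text
the job is handed in; nothing more can be done
None
```

The job is handed in: the mic fader was pulled down to its stop first, then the speaker knob was turned to 6 (measured at 5.95 from above and 6.03 from the side), never near 7, and the other two faders measured unmoved.

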